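# Change over the glaze test-tile carrier

## Robot

A 6-joint arm with a two-finger parallel gripper is mounted at the origin on the work surface. World frame = base frame: x ahead of the robot, y to its left, z up, the work surface at z = 0. Lengths are in m, angles in rad, forces in N, time in s.
With the tool pointing down it reaches from about 0.4 to 0.925 m from the base axis. Payload 3.4 kg.
Tool frame: the origin (TCP) lies at the very end of the fingers, on their centre line; the grasp point (between the pads) lies 19 mm behind it (robot.hold_point_z is the distance from the TCP to the grasp point, in m); z points along the fingers, y is the line along which they close (so a half turn about z gives the same grasp; the last joint's range is limited). The gripper opens to 85 mm and grips with 20 to 120 N. Pads are 22 mm wide; open, the fingers measure 114 mm over their backs; the gripper's body (76 mm by 85 mm) begins 54 mm behind the grasp point. The pads swing forward as they close: fully open they stand 13 mm farther back than shut.
Start: joints at [-1.22, 0.307, 1.506, -0, 1.328, -0.073], TCP at [0.236, -0.524, 0.231] pointing down, gripper open.
Joint ranges: [-3.12, 3.12], [-1.05, 2.28], [0.14, 2.33], [-1.42, 4.57], [0.1, 2.73], [-2.68, 2.68]. Speed limits (rad/s): [2.57, 2.57, 3.14, 3.14, 3.14, 3.14].

## Interface

Orientations are given as a unit quaternion [x, y, z, w].
In Python, from bench import robot, jaws, kin, imaging, ticket, status gives the robot as it stands. Calls block until the motion is done:
- robot.goto(position, orientation): joint-space move of the TCP to a pose.
- robot.servo_line(position, velocity=0.15, rotation=None, guard=None): straight line of the TCP; rotation=None keeps the orientation; velocity is the mean speed in m/s. With guard (N) it stops when the force on the tool has changed by that much, and returns True; else False.
- robot.set_joints(angles): joint-space move.
- jaws.set_gripper(opening): finger opening in m; the grip force is fixed at half the most; returns when the fingers have stopped.
- robot.hold(seconds).
- kin.inverse_kinematics(position, orientation): joint angles nearest the present ones, or None.
- imaging.capture(name): name is "side" or "top"; returns a dict with "image" (420x560x3 uint8, blue, green, red), "z_map" (420x560 float32, m along the optical axis (not along the pixel's ray), 0 where there is no reading), "fov_y" (degrees; the focal length in pixels is half the picture's height over the tangent of half this angle, whatever the lens; pixels are square), "cx", "cy" (the principal point, pixels), "D" ([k1, k2, p1, p2, k3] as OpenCV has them; the pictures are not rectified), "extrinsics" (4x4, takes a point from camera to world coordinates). Camera axes: x right, y up, looking along -z (the intrinsics and any distortion apply to the point x, -y, -z); pixel columns grow to the right and rows downward; lengths in m; the calibration is good to about 2 mm. A picture is of the moment at which its call begins.
A pose or a line that the arm cannot do raises robot.MotionError and nothing moves.
- ticket.close_job(): hands the job in; it is judged then, once.
Readings, each from a call of its own:
- status.get_t(): time.
- status.get_q(): joint angles.
- status.get_joint_velocities(): joint speeds.
- status.get_joint_torque(): joint torques, N m.
- status.get_ee_pos(): TCP position.
- status.get_tcp_rot(): TCP orientation.
- status.get_ft_force(): force on the tool from outside, world axes, zero at the start.
- status.get_ft_torque(): the same for the moment, N m.
- status.get_grip_width(): finger opening in m.
- status.get_grip_force(): force on a finger pad.
Only numpy, scipy, OpenCV 4.12 (cv2) and the standard library are available. Lean on these libraries where they do the work, as an engineer would, in place of code of your own. Each camera call takes 0.05 s, during which the arm holds its last target. There are 200 camera calls.

## Task

Swing the carrier's red-handled hold-down arm up and back over centre so that it stays open, then hang every glazed (coloured) test tile by its hole on a peg of the rail, one tile to a peg, and stand every white tile fully down in a pocket of the carrier. Once all that is done, swing the arm back down so that it rests on the white tiles, and leave the bowl, jars and other tools on the bench where they are.

Things in the scene. Friction and masses are not known exactly. Their poses are not given: they have to be found in the camera images.
- green_mid (a point): Centre (38 mm up) of the green test tile, starts in a carrier pocket; may be absent. Upside-down T of fired clay, about 90 g: plate 8 mm thick (own x), 40 mm wide (y), 76 mm tall (z up) on a foot 36 (x) by 40 (y) by 12 mm; stands by itself. A round 16 mm hole goes through along x, 60 mm up, mid-width. Held from above by its side edges (40 mm apart) the hole stays free.
- green_hole (a point): Centre of the round 16 mm hole that goes through the green tile along its own x, 60 mm above its underside (16 mm below its top), midway across its width.
- blue_mid (a point): Centre (38 mm up) of the blue test tile, starts in a carrier pocket; may be absent. Upside-down T of fired clay, about 90 g: plate 8 mm thick (own x), 40 mm wide (y), 76 mm tall (z up) on a foot 36 (x) by 40 (y) by 12 mm; stands by itself. A round 16 mm hole goes through along x, 60 mm up, mid-width. Held from above by its side edges (40 mm apart) the hole stays free.
- blue_hole (a point): Centre of the round 16 mm hole that goes through the blue tile along its own x, 60 mm above its underside (16 mm below its top), midway across its width.
- rust_mid (a point): Centre (38 mm up) of the rust-brown test tile, starts in a carrier pocket; may be absent. Upside-down T of fired clay, about 90 g: plate 8 mm thick (own x), 40 mm wide (y), 76 mm tall (z up) on a foot 36 (x) by 40 (y) by 12 mm; stands by itself. A round 16 mm hole goes through along x, 60 mm up, mid-width. Held from above by its side edges (40 mm apart) the hole stays free.
- rust_hole (a point): Centre of the round 16 mm hole that goes through the rust-brown tile along its own x, 60 mm above its underside (16 mm below its top), midway across its width.
- white_a_mid (a point): Centre (38 mm up) of the first white test tile, unglazed, starts on the bench; may be absent. Upside-down T of fired clay, about 90 g: plate 8 mm thick (own x), 40 mm wide (y), 76 mm tall (z up) on a foot 36 (x) by 40 (y) by 12 mm; stands by itself. A round 16 mm hole goes through along x, 60 mm up, mid-width. Held from above by its side edges (40 mm apart) the hole stays free.
- white_b_mid (a point): Centre (38 mm up) of the second white test tile, unglazed, starts on the bench; may be absent. Upside-down T of fired clay, about 90 g: plate 8 mm thick (own x), 40 mm wide (y), 76 mm tall (z up) on a foot 36 (x) by 40 (y) by 12 mm; stands by itself. A round 16 mm hole goes through along x, 60 mm up, mid-width. Held from above by its side edges (40 mm apart) the hole stays free.
- carrier: Fixed wooden carrier: board 320 mm (own x, -147 to +173) by 76 mm by 10 mm. Three pockets centred at own x -50, 0, +50 mm, y 0, each 42 mm (x) by 46 mm (y) inside, floor 10 mm and rim 18 mm above the bench. A tile's foot stands in any pocket, tile x along carrier x, either way round. Origin: bench level under the middle pocket. Arm hinge between two cheeks 108 mm tall at the +x end.
- holdbar (a joint): Angle of the hold-down arm (rad): about 0 when level on the tiles in the pockets (rests between -0.03 and 0.01; stop at -0.05 with nothing below), growing as its red end rises; 1.57 upright, 1.85 stop when swung right back. Worked by its weight (0.16 kg): beyond upright it falls back and stays open, before that it falls shut. Hinge axis is the carrier's y.
- holdbar_hinge (a point): The hinge axis of the arm (axis along the carrier's y), 94 mm above the bench, 130 mm from the carrier's origin along its +x.
- holdbar_grip (a point): Middle of the red handle at the arm's free end, 215 mm from the hinge axis: round grip 18 mm thick, 55 mm long along the arm (185 to 240 mm from the hinge); the rest of the arm is a 14 mm square steel bar. Shut, it points from the hinge to the carrier's -x. Own x: along the arm towards the hinge; own y: the hinge axis.
- rail: Fixed wooden peg rail: level bar 310 mm long (own y), 130 to 160 mm above the bench, 22 mm thick (own x 0 to 22 mm), on end posts and a base board. Four round 8 mm pegs stick out of its front towards own -x, 60 mm long, rising about 10 degrees to the tip. Origin: bench level under the front face, mid-length.
- peg0 (a point): Point on the centre line of peg 0, half-way out: 30 mm in front of the bar's face, own y -114 mm, 151 mm above the bench. The tip lies 30 mm farther along the rail's -x and 5 mm higher, the root 30 mm the other way and 5 mm lower. Axes as the rail.
- peg1 (a point): Point on the centre line of peg 1, half-way out: 30 mm in front of the bar's face, own y -38 mm, 151 mm above the bench. The tip lies 30 mm farther along the rail's -x and 5 mm higher, the root 30 mm the other way and 5 mm lower. Axes as the rail.
- peg2 (a point): Point on the centre line of peg 2, half-way out: 30 mm in front of the bar's face, own y 38 mm, 151 mm above the bench. The tip lies 30 mm farther along the rail's -x and 5 mm higher, the root 30 mm the other way and 5 mm lower. Axes as the rail.
- peg3 (a point): Point on the centre line of peg 3, half-way out: 30 mm in front of the bar's face, own y 114 mm, 151 mm above the bench. The tip lies 30 mm farther along the rail's -x and 5 mm higher, the root 30 mm the other way and 5 mm lower. Axes as the rail.
- bowl: Bystander, to be left alone: the shallow clay bowl, 84 mm across and 45 mm tall (origin: centre of its underside).
- jar: Bystander, to be left alone: the amber jar with a white cap, 48 mm across and 65 mm tall (origin: centre of its underside).
- jar2: Bystander, to be left alone: the clear jar with a blue cap, 48 mm across and 65 mm tall (origin: centre of its underside).
- rib: Bystander, to be left alone: the flat wooden rib, about 108 x 45 x 6 mm, lying on the bench (origin: centre of the underside of its 85 mm straight part).
- stamp: Bystander, to be left alone: the little turned wooden stamp, 36 mm across and 50 mm tall (origin: centre of its underside).
- modeller: Bystander, to be left alone: the modelling spatula, 150 mm long, lying on the bench.
Mind the look-alikes: they are no part of the job. Leave any yellow look-alike of the part that bears green_mid alone.

How it is judged:
By the outcome, as a careful person would: the job done as asked, in the order asked, and still so for the second after the job is handed in, with the robot touching nothing.
Of green, blue, rust only 2 to 3 are there at a start; the rules pass over those that are not, and their reading is None.
Of white_a, white_b only 1 to 2 are there at a start; the rules pass over those that are not, and their reading is None.
At some moment in a run one of white_a, white_b may be knocked a few centimetres aside while the robot is not near it.
It also fails if it takes over 210 s, if anything falls off the work surface, if the arm or the gripper's body presses on something with over 40 N, if the wrist force passes 120 N, or if a joint passes its speed limit or range.

## Working session

There is one attempt and no reset: what is moved stays moved. The work goes in short steps, each a Python script; the robot and the scene stay as the last script left them, time stands still between calls to the robot, and variables do not carry over. Pictures are saved under pics/ and viewed, at most 14 in all, crops included, and the job is handed in when it is done.

```bash
ls; mkdir -p pics; cat > h.py <<'E'
import numpy as np, cv2
from bench import robot, jaws, kin, imaging, ticket, status
from scipy.spatial.transform import Rotation as R
def cap(n):
    d=imaging.capture(n); h,w=d["image"].shape[:2]
    f=h/2/np.tan(np.radians(d["fov_y"])/2)
    d["K"]=np.array([[f,0,d["cx"]],[0,f,d["cy"]],[0,0,1.]]); d["D"]=np.array(d["D"],float); d["E"]=np.array(d["extrinsics"]); return d
def rays(d,uv):
    p=cv2.undistortPoints(np.array(uv,float).reshape(-1,1,2),d["K"],d["D"]).reshape(-1,2)
    v=np.c_[p[:,0],-p[:,1],-np.ones(len(p))]
    return d["E"][:3,3], v@d["E"][:3,:3].T
def onz(d,uv,z):
    o,v=rays(d,uv); return o+v*((z-o[2])/v[:,2])[:,None]
def cloud(d):
    h,w=d["z_map"].shape; u,v=np.meshgrid(np.arange(w),np.arange(h))
    o,r=rays(d,np.c_[u.ravel(),v.ravel()]); P=o+r*d["z_map"].ravel()[:,None]
    P[d["z_map"].ravel()==0]=np.nan
    return P.reshape(h,w,3)
def proj(d,P):
    P=np.atleast_2d(P); c=(P-d["E"][:3,3])@d["E"][:3,:3]; c=c*[1,-1,-1]
    return cv2.projectPoints(c,np.zeros(3),np.zeros(3),d["K"],d["D"])[0].reshape(-1,2)
def down(yaw):
    "tool z down; closing line (tool y) at angle yaw from world x"
    y=np.array([np.cos(yaw),np.sin(yaw),0]); z=np.array([0,0,-1.]); x=np.cross(y,z)
    return R.from_matrix(np.c_[x,y,z])
E
python3 - <<'E'
from h import *
for n in("top","side"):
    d=cap(n); print(n,d["K"][0,0],d["cx"],d["cy"],d["D"],d["E"].round(3).tolist(), np.mean(d["z_map"]==0))
    cv2.imwrite(f"pics/{n}0.png",d["image"])
print(status.get_t(),robot.hold_point_z,status.get_tcp_rot())
E
```

```text
pics
top 406.9390041024244 284.2998465080517 210.25799482232955 [-0.09551724  0.          0.          0.          0.        ] [[0.023, 0.991, -0.13, 0.427], [-1.0, 0.024, 0.004, 0.014], [0.007, 0.129, 0.992, 1.007], [0.0, 0.0, 0.0, 1.0]] 0.004175170068027211
side 537.4616854953532 285.7777417932166 211.05905592084517 [0.02923282 0.         0.         0.         0.        ] [[-0.754, 0.433, -0.494, -0.016], [-0.657, -0.494, 0.57, 0.677], [0.002, 0.754, 0.657, 0.848], [0.0, 0.0, 0.0, 1.0]] 0.0041921768707483
0.1 0.0187 [ 9.77639168e-01  2.10287576e-01 -1.04959911e-04 -8.84322946e-04]
```

View pics/top0.png

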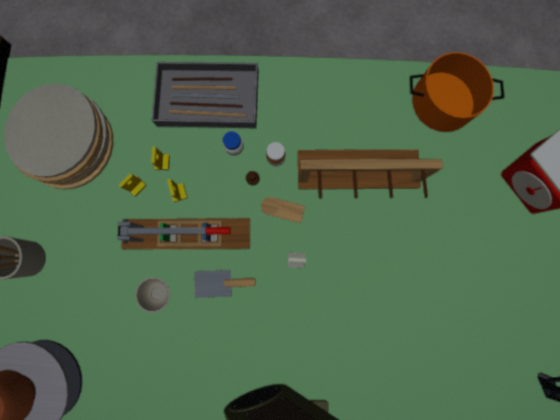

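View pics/side0.png

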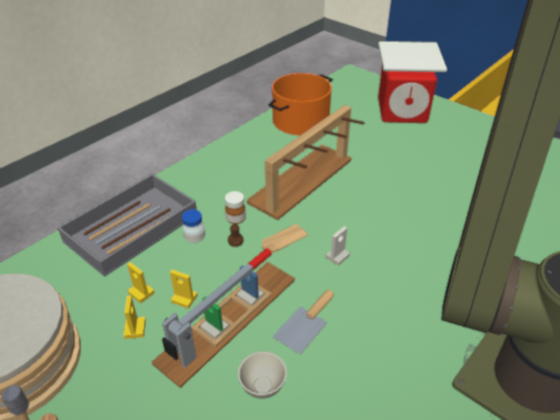

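The top view shows the carrier at (186,233) with its hinge to the left, the red handle at (217,230), green at (168,233) and blue at (208,233). A white tile is at (297,260), the rail is at (370,165), and the yellow look-alikes are near (160,175). The robot arm hides the lower middle and right, and no rust tile is visible so far.

```bash
cat > meas.py <<'E'
from h import *
def rect(P):
    P=P[np.isfinite(P).all(1)]; (c,s,a)=cv2.minAreaRect((P[:,:2]*1000).astype(np.float32)); return np.round(c,1),np.round(s,1),round(a,1),len(P),np.round(np.median(P[:,2])*1000,1)
if __name__=="__main__":
    dt,ds=cap("top"),cap("side"); Ct,Cs=cloud(dt),cloud(ds)
    for nm,d,C in(("top",dt,Ct),("side",ds,Cs)):
        print(nm); hsv=cv2.cvtColor(d["image"],cv2.COLOR_BGR2HSV); z=C[...,2]
        bench=(abs(z)<.003); print("bench z std",np.nanstd(z[bench]))
        x,y=C[...,0],C[...,1]
        print("rail top",rect(C[(z>.154)&(z<.166)&(x>.45)&(x<.7)&(y<.02)&(y>-.45)]))
        w=cv2.inRange(hsv,(5,60,30),(22,255,255))>0
        print("board",rect(C[w&(z>.005)&(z<.014)&(x>.25)&(x<.5)&(y>.05)&(y<.45)]))
        print("bar top", rect(C[(z>.085)&(z<.12)&(x>.3)&(x<.46)&(y>.1)&(y<.45)]))
        red=(cv2.inRange(hsv,(0,160,60),(5,255,255))|cv2.inRange(hsv,(173,160,60),(180,255,255)))>0
        print("red",rect(C[red&(x>.3)&(x<.46)&(y>.05)&(y<.45)]))
        print("bluetile",rect(C[(cv2.inRange(hsv,(100,80,30),(125,255,255))>0)&(x>.3)&(x<.46)&(y>.1)&(y<.45)]))
        wh=(hsv[...,1]<40)&(hsv[...,2]>90)&(z>.004)&(z<.1)&(x>.15)&(x<.8)
        n,l,s,c=cv2.connectedComponentsWithStats(wh.astype(np.uint8))
        for i in range(1,n):
            if s[i,4]>25: print(" white",c[i].round(),s[i,4],rect(C[l==i]))
    cv2.imwrite("pics/c1.png",np.hstack([cv2.resize(dt["image"][190:290,100:320],None,fx=3,fy=3)]))
E
python3 - <<'E'
from h import *
q=status.get_q(); 
robot.set_joints([-1.9]+list(q[1:]))
E
python3 meas.py
```

```text
top
bench z std 0.001433967883623971
rail top (array([ 611.6, -177.7]), array([ 85.8, 307.1]), 1.8, 1743, np.float64(160.4))
board (array([429.6, 244.3]), array([128.6, 328. ]), 2.1, 1084, np.float64(10.3))
bar top (array([0., 0.]), array([0., 0.]), 0.0, 0, np.float64(nan))
red (array([0., 0.]), array([0., 0.]), 0.0, 0, np.float64(nan))
bluetile (array([0., 0.]), array([0., 0.]), 0.0, 0, np.float64(nan))
 white [102. 125.] 81 (array([750.5, 467.9]), array([103.6,  13.8]), 12.9, 81, np.float64(51.8))
 white [275. 151.] 251 (array([693.6,  34.7]), array([41.9, 41.6]), 65.1, 251, np.float64(65.5))
 white [232. 150.] 51 (array([702.7, 140. ]), array([15.1, 42.6]), 3.8, 51, np.float64(37.4))
 white [173. 238.] 32 (array([481.1, 278.7]), array([15.1, 10.6]), 4.4, 32, np.float64(21.6))
 white [214. 238.] 35 (array([484.8, 179.3]), array([12.5, 12.6]), 1.9, 35, np.float64(22.6))
 white [296. 260.] 237 (array([435.7, -21.4]), array([34. , 39.9]), 1.2, 237, np.float64(13.9))
 white [211. 281.] 246 (array([378.4, 181.8]), array([50.8, 83.7]), 1.6, 246, np.float64(5.1))
 white [157. 292.] 495 (a
[... 1327 characters left out ...]
168.9]), 2.0, 265, np.float64(96.8))
 white [249. 296.] 187 (array([496.2, 193.2]), array([41.7, 41.7]), 4.5, 187, np.float64(22.5))
 white [298. 331.] 488 (array([373.1, 186.3]), array([63.6, 89.8]), 4.0, 488, np.float64(4.9))
 white [212. 329.] 197 (array([492.2, 295.7]), array([41.3, 37. ]), 3.5, 197, np.float64(22.7))
 white [182. 346.] 522 (array([488.4, 376.2]), array([41.5, 29.5]), 3.0, 522, np.float64(60.6))
 white [ 23. 367.] 105 (array([615.5, 578.9]), array([10.6, 78.7]), 1.0, 105, np.float64(97.6))
 white [ 47. 375.] 139 (array([616.6, 550.5]), array([12.7, 97.4]), 13.7, 139, np.float64(45.6))
 white [262. 374.] 1731 (array([346.1, 319.3]), array([81.3, 82.3]), 79.6, 1731, np.float64(25.2))
  return _methods._mean(a, axis=axis, dtype=dtype,
  ret = ret.dtype.type(ret / rcount)
```

View pics/c1.png

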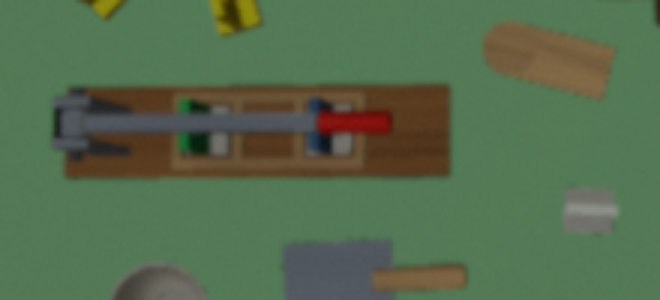

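The crop shows the carrier clearly: green is in the +50 pocket, the middle pocket is empty, blue is in the -50 pocket, and one white tile has its plate along world y. Next I'll refine the poses with the right windows.

```bash
cat > m2.py <<'E'
from meas import *
dt,ds=cap("top"),cap("side"); Ct,Cs=cloud(dt),cloud(ds)
for nm,d,C in(("top",dt,Ct),("side",ds,Cs)):
    print(nm); hsv=cv2.cvtColor(d["image"],cv2.COLOR_BGR2HSV); x,y,z=C[...,0],C[...,1],C[...,2]
    w=cv2.inRange(hsv,(3,60,30),(24,255,255))>0
    roi=(x>.43)&(x<.56)&(y<.43)&(y>.06)
    print("board",rect(C[w&roi&(z>.006)&(z<.014)]))
    k=roi&(z>.088)&(z<.13); print("bar/cheek",rect(C[k]))
    red=((hsv[...,0]<5)|(hsv[...,0]>172))&(hsv[...,1]>150)&(hsv[...,2]>50)&roi; print("red",rect(C[red]))
    for c,a in(("blue",(100,125)),("green",(60,95))):
        m=(hsv[...,0]>=a[0])&(hsv[...,0]<=a[1])&(hsv[...,1]>60)&roi&(z>.03); print(c,rect(C[m]), np.nanmax(z[m]))
    k=(z>.156)&(z<.165)&(x>.56)&(x<.7)&(y<.02)&(y>-.4)
    P=C[k]; 
    for i in(20,50,80): pass
    k2=cv2.morphologyEx(k.astype(np.uint8),cv2.MORPH_OPEN,np.ones((4,4)))>0
    print("rail bar",rect(C[k2]))
    pg=(z>.135)&(z<.165)&(x>.53)&(x<.60)&(y<.02)&(y>-.4)&~k2
    n,l,s,c=cv2.connectedComponentsWithStats(pg.astype(np.uint8))
    for i in range(1,n):
        if s[i,4]>8: print(" peg?",s[i,4],rect(C[l==i]))
    wt=(x>.4)&(x<.47)&(y>-.06)&(y<.02); print("wt foot",rect(C[wt&(z>.006)&(z<.02)]),"top",rect(C[wt&(z>.05)]))
big=dt["image"]; cv2.imwrite("pics/top1.png",big)
cv2.imwrite("pics/side1.png",cv2.resize(ds["image"][90:400,140:400],None,fx=2,fy=2)[:600])
E
python3 m2.py
```

```text
top
board (array([495.8, 234.7]), array([ 92. , 356.2]), 5.8, 1812, np.float64(10.4))
bar/cheek (array([491.4, 257.2]), array([ 52.6, 253.7]), 0.3, 946, np.float64(100.6))
red (array([496.6, 157.8]), array([15.9, 52.6]), 2.2, 160, np.float64(100.6))
blue (array([495.4, 190.1]), array([36.6,  6.9]), 2.4, 51, np.float64(85.1)) 0.09028786893338214
green (array([488.9, 333. ]), array([ 36.4, 123.2]), 4.8, 90, np.float64(80.8)) 0.10328726425656698
rail bar (array([ 645.1, -211.1]), array([ 35.3, 372.4]), 5.5, 1380, np.float64(160.6))
 peg? 57 (array([582.3, -64.6]), array([34.3,  7.3]), 4.5, 57, np.float64(157.9))
 peg? 58 (array([ 583.6, -140.6]), array([ 7.2, 32.6]), 88.3, 58, np.float64(158.2))
 peg? 53 (array([ 584.6, -216.1]), array([30.5,  8.7]), 0.7, 53, np.float64(159.0))
 peg? 50 (array([ 586.7, -291.9]), array([26.2,  8.7]), 3.3, 50, np.float64(158.9))
wt foot (array([427. , -13.8]), array([51. , 56.1]), 1.3, 189, np.float64(12.7)) top (array([435.6, -21.4]), array([39.6,  7.8]), 88.0, 64, np.float64(76.0))
side
board (array([495.2, 237.4]), array([ 95.1, 363.3]), 5.5, 2797, np.
[... 257 characters left out ...]
.09047705927498384
green (array([492.4, 297. ]), array([ 42.2, 206.4]), 1.5, 320, np.float64(59.8)) 0.10204415149061208
rail bar (array([ 641.5, -164.7]), array([ 22.5, 298.9]), 2.5, 699, np.float64(160.0))
 peg? 30 (array([ 587.6, -286.7]), array([24.5, 10.2]), 10.5, 30, np.float64(158.6))
 peg? 39 (array([ 585.3, -210.3]), array([28.8,  7.2]), 4.6, 39, np.float64(158.7))
 peg? 44 (array([ 583. , -133.8]), array([10. , 29.8]), 85.5, 44, np.float64(157.1))
 peg? 49 (array([581.9, -58.6]), array([33.9,  8.3]), 0.0, 49, np.float64(156.4))
wt foot (array([430.9, -21.6]), array([49.1, 56.2]), 3.7, 190, np.float64(12.3)) top (array([436.2, -15.9]), array([10.3, 42.9]), 0.5, 171, np.float64(69.3))
```

```bash
python3 -c "
import cv2,numpy as np
a=cv2.imread('pics/top1.png');b=cv2.imread('pics/side1.png')
b=cv2.resize(b,(350,int(b.shape[0]*350/b.shape[1])))
o=np.zeros((max(420,b.shape[0]),800,3),np.uint8);o[:420,:450]=a[:,60:510];o[:b.shape[0],450:]=b;cv2.imwrite('pics/mix1.png',o)"
```

```text
(no output)
```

View pics/mix1.png

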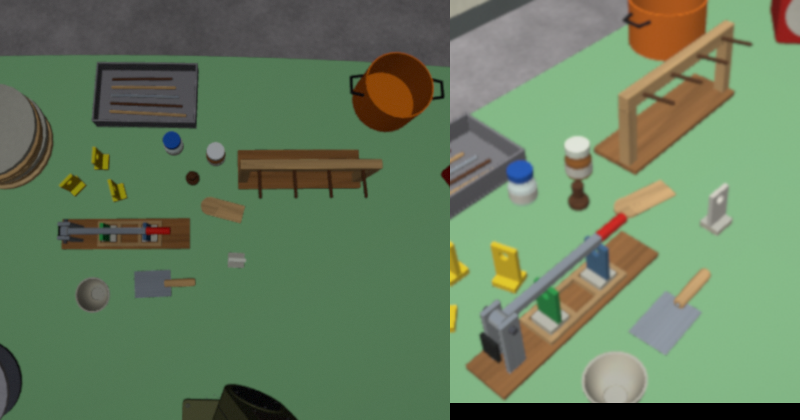

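The picture shows one white tile, at (237,260) in the mosaic, no rust tile, and an empty middle pocket. The two cameras disagree by about 5 mm in y. I'll take the mean for now and correct against held parts later. First the arm: grip the handle and follow its arc.

```bash
cat >> h.py <<'E'
AX=np.radians(92.1)                      # heading of carrier +x
a=np.array([np.cos(AX),np.sin(AX),0]); Z=np.array([0,0,1.])
HINGE=np.array([.4880,.375,.094])
hp=robot.hold_point_z
def q4(yaw):
    "down quaternion, the half-turn with joint 6 nearer its middle"
    return down(yaw).as_quat()
def bestq(p,yaw):
    c=[]
    for k in(0,np.pi,-np.pi):
        q=down(yaw+k).as_quat(); s=kin.inverse_kinematics(list(p),list(q))
        if s is not None: c.append((abs(s[5]),q))
    return min(c,key=lambda t:t[0])[1]
def armpt(th,r=.215): return HINGE-a*r*np.cos(th)+Z*r*np.sin(th)
E
python3 - <<'E'
from h import *
p=armpt(0)-[0,0,hp]; q=bestq(p,AX-np.pi/2); print(p,R.from_quat(q).as_matrix()[:,1])
robot.goto(list(p+[0,0,.15]),list(q))
print(robot.servo_line(list(p+[0,0,.005]),.12,guard=8))
jaws.set_gripper(0.0); print("grip",status.get_grip_width(),status.get_grip_force(),status.get_ee_pos())
robot.servo_line(list(armpt(.2)-[0,0,hp]),.08)
print(status.get_grip_width(),status.get_ft_force(),status.get_t())
d=cap("side"); cv2.imwrite("pics/s2.png",d["image"][100:400,120:420])
E
```

```text
[0.4958784 0.1601444 0.0753   ] [0.99932839 0.03664371 0.        ]
False
grip 0.015656361250806165 58.50487768650055 [0.49770557 0.1602445  0.08084228]
0.015984554702849697 [ 4.40855588  5.95316533 -4.18338117] 7.6917
```

View pics/s2.png

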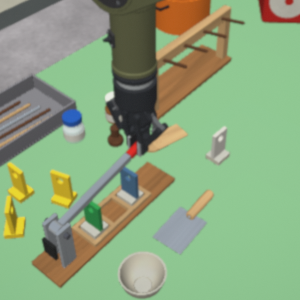

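The view shows the handle held at (135,150) and the arm lifting from its hinge at (60,225), with the tiles undisturbed. I'll continue the arc past upright.

```bash
python3 - <<'E'
from h import *
for th in np.r_[np.arange(.35,1.7,.15),1.76]:
    robot.servo_line(list(armpt(th)-[0,0,hp]),.12)
    print(round(th,2),status.get_grip_width(),np.round(status.get_ft_force(),1))
jaws.set_gripper(0.04); robot.hold(.3)
p=np.array(status.get_ee_pos()); robot.servo_line(list(p+[0,0,.09]),.12)
robot.servo_line(list(p+[-.02,-.2,.09]),.2)
print(status.get_t())
d=cap("side"); cv2.imwrite("pics/s3.png",d["image"][100:400,120:420])
E
```

```text
0.35 0.015498939841608779 [ 5.   7.5 -4.4]
0.5 0.015481732836308394 [ 5.8  6.4 -6. ]
0.65 0.01584642846357745 [ 7.   6.8 -6.7]
0.8 0.015320666731723564 [ 8.7  7.9 -9.9]
0.95 0.015102019908801254 [  9.4   6.9 -11.3]
1.1 0.014431457149546524 [  9.8   6.  -12.2]
1.25 -3.0070355031079332e-05 [-0.1 -0.1  0.2]
1.4 -0.0002291784298341476 [-0.7 -0.9  0.8]
1.55 -0.0001227958539065431 [ 1.  -0.7  0. ]
1.7 0.00019190906342595002 [0.4 0.3 0.9]
1.76 8.111277405624757e-05 [-1.1 -0.1  0.3]
14.9917
```

View pics/s3.png

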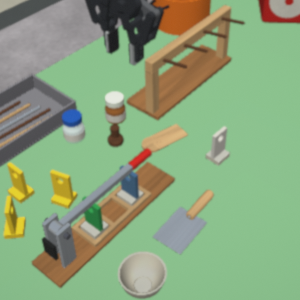

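It shows the arm back down: the handle slipped out at about 1.2 rad and the tiles are untouched. The radial and lateral forces had been building up, and the handle was pivoting in the pads. I'll retry with the tool tilting along with the arm and with compliance corrections, after checking the IK for the tilt fraction.

```bash
cat >> h.py <<'E'
b=np.cross(Z,a)  # carrier y
def tiltR(q0,ang): return R.from_rotvec(b*ang)*R.from_quat(q0)
E
python3 - <<'E'
from h import *
p0=armpt(0)-[0,0,hp]; q0=bestq(p0,AX-np.pi/2)
print(R.from_rotvec(b*.3).apply(-a), [ (f,[kin.inverse_kinematics(list(armpt(th)+tiltR(q0,s*f*th).apply([0,0,hp])),list(tiltR(q0,s*f*th).as_quat())) is not None for th in np.arange(0,1.8,.2)]) for s in (1,) for f in(1,.8,.6)])
from meas import rect
d=cap("side");C=cloud(d);dt=cap("top");Ct=cloud(dt)
for D in(C,Ct):
    k=(D[...,2]>.103)&(D[...,2]<.112)&(D[...,0]>.44)&(D[...,0]<.54)&(D[...,1]>.33)&(D[...,1]<.43)
    print("cheek top",rect(D[k]))
    hsv=cv2.cvtColor((d if D is C else dt)["image"],cv2.COLOR_BGR2HSV)
    red=((hsv[...,0]<5)|(hsv[...,0]>172))&(hsv[...,1]>150)&(hsv[...,2]>50)&(D[...,0]>.43)&(D[...,0]<.56)&(D[...,1]<.3)&(D[...,1]>.06); print("red",rect(D[red]))
E
```

```text
[ 0.03500707 -0.95469488  0.29552021] [(1, [True, True, True, True, True, True, True, True, True]), (0.8, [True, True, True, True, True, True, True, True, True]), (0.6, [True, True, True, True, True, True, True, True, True])]
cheek top (array([490.5, 360.6]), array([41. , 57.9]), 2.7, 291, np.float64(106.7))
red (array([494.4, 162.7]), array([15.3, 51. ]), 0.4, 162, np.float64(100.7))
cheek top (array([0., 0.]), array([0., 0.]), 0.0, 0, np.float64(nan))
red (array([496.4, 157.8]), array([16. , 52.6]), 1.3, 158, np.float64(100.8))
  return _methods._mean(a, axis=axis, dtype=dtype,
  ret = ret.dtype.type(ret / rcount)
```

```bash
cat > swing.py <<'E'
from h import *
F=.8
def pose(th,q0,c): 
    r=tiltR(q0,F*th); return armpt(th)+c+r.apply([0,0,hp]), r.as_quat()
def follow(ths,q0,c,v=.12):
    "arc with the handle held; eases the forces along the arm and along the hinge"
    for th in ths:
        p,q=pose(th,q0,c); robot.servo_line(list(p),v,rotation=list(q))
        f=np.array(status.get_ft_force()); u=-a*np.cos(th)+Z*np.sin(th)
        fr,fb=f@u,f@b; c=c+np.clip(.5*fr/2400,-.003,.003)*u+np.clip(.5*fb/2400,-.003,.003)*b
        w=status.get_grip_width(); print(round(th,2),round(w,4),np.round([fr,fb,f@np.cross(u,b)],1),np.round(c*1e3,1))
        if w<.005: raise SystemExit("lost")
    return c
E
python3 - <<'E'
from swing import *
c=np.array([.0015,0,-.003])
p0=armpt(0)-[0,0,hp]; q0=bestq(p0,AX-np.pi/2)
p,q=pose(0,q0,c)
robot.goto(list(p+[0,0,.15]),list(q)); robot.servo_line(list(p),.12,guard=10)
jaws.set_gripper(0.0); print("grip",status.get_grip_width(),status.get_ee_pos())
c=follow(np.arange(.1,1.05,.13),q0,c)
d=cap("side"); cv2.imwrite("pics/s4.png",d["image"][50:400,100:450])
c=follow(np.r_[np.arange(1.14,1.7,.13),1.76],q0,c)
np.save("c.npy",c); np.save("q0.npy",q0); print(status.get_t())
E
```

```text
grip 0.016365759843172855 [0.49778483 0.16026942 0.0730818 ]
0.1 0.016 [ 2.8 -2.2  0.4] [ 2.  -0.6 -2.9]
0.23 0.0164 [-0.  -1.9  2.5] [ 2.4 -0.5 -2.9]
0.36 0.0159 [ 2.8 -0.2  3.1] [ 2.4 -1.1 -2.7]
0.49 0.016 [ 2.4 -0.2  2.7] [ 2.5 -1.5 -2.5]
0.62 0.0163 [2.3 0.6 2. ] [ 2.4 -1.9 -2.2]
0.75 0.0165 [-1.4  1.3  1.9] [ 2.1 -1.7 -2.4]
0.88 0.0163 [-0.3  0.2  2.4] [ 2.  -1.7 -2.5]
1.01 0.0159 [ 1.  -0.5  1.9] [ 2.1 -1.8 -2.3]
1.14 0.0166 [ 2.2 -1.7  2.3] [ 2.5 -2.  -1.9]
1.27 0.0161 [1.3 0.2 2.1] [ 2.5 -2.1 -1.6]
1.4 0.0163 [ 1.7 -1.2  2.3] [ 2.7 -2.1 -1.3]
1.53 0.0161 [ 0.8 -0.7  2.3] [ 2.9 -2.1 -1.1]
1.66 0.016 [ 0.1 -0.5  2.8] [ 3.  -2.1 -1.1]
1.76 0.0162 [-4.3  1.   0.8] [ 2.8 -2.3 -2. ]
22.8667
```

```bash
python3 - <<'E'
from swing import *
jaws.set_gripper(0.045); robot.hold(.2)
p=np.array(status.get_ee_pos()); r=R.from_quat(status.get_tcp_rot())
robot.servo_line(list(p-r.apply([0,0,.09])),.15)
p=np.array(status.get_ee_pos()); print(p,status.get_t())
robot.servo_line(list(p+[-.1,0,.05]),.2)
robot.goto([.42,.08,.26],list(bestq([.42,.08,.26],AX-np.pi/2)))
print(status.get_t())
dt,ds=cap("top"),cap("side")
cv2.imwrite("pics/m5.png",np.hstack([dt["image"][130:330,90:390],ds["image"][130:330,100:400]]))
E
```

```text
[0.48693254 0.48339935 0.31537238] 24.2083
26.5083
```

View pics/m5.png

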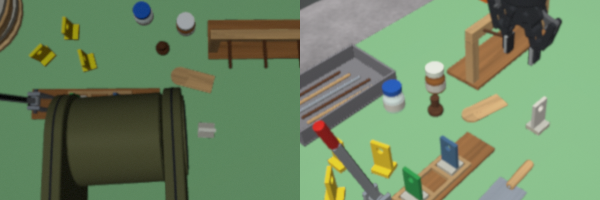

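The left view shows the robot over the carrier. The right view shows the arm standing open with its handle at (322,130), and green (412,183) and blue (449,150) free. Next: measure the tile tops in the side view and pick green.

```bash
cat > pick.py <<'E'
from h import *
ORI=np.array([.4957,.2435,0])
def pick(p,yaw,z,zlift=.27):
    q=list(bestq([p[0],p[1],.2],yaw))
    jaws.set_gripper(.07)
    robot.goto([p[0],p[1],.2],q)
    hit=robot.servo_line([p[0],p[1],z],.12,guard=8)
    jaws.set_gripper(0.0); w=status.get_grip_width(); e=status.get_ee_pos()
    print("pick",hit,"w",round(w,4),"ee",np.round(e,4),"ft",np.round(status.get_ft_force(),1))
    robot.servo_line([e[0],e[1],zlift],.15); return q
E
python3 - <<'E'
from pick import *
d=cap("side");C=cloud(d);hsv=cv2.cvtColor(d["image"],cv2.COLOR_BGR2HSV)
x,y,z=C[...,0],C[...,1],C[...,2]
for nm,h,s in(("blue",(100,125),-.05),("green",(60,95),.05)):
    g=ORI+s*a
    m=(hsv[...,0]>=h[0])&(hsv[...,0]<=h[1])&(hsv[...,1]>60)&(abs(x-g[0])<.04)&(abs(y-g[1])<.025)&(z>.075)
    P=C[m]; print(nm,"pred",g[:2].round(4),"seen x",P[:,0].min().round(4),P[:,0].max().round(4),"y",np.percentile(P[:,1],[5,50,95]).round(4),len(P))
pick(ORI+.05*a,AX-np.pi/2,.055)
print(status.get_grip_width(),status.get_t())
E
```

```text
blue pred [0.4975 0.1935] seen x 0.4754 0.5144 y [0.1921 0.1979 0.2003] 107
green pred [0.4939 0.2935] seen x 0.4714 0.5126 y [0.2919 0.2973 0.2996] 138
pick False w 0.0384 ee [0.4942 0.2937 0.0558] ft [-0.9  0.4  6.2]
0.03882192344630901 31.275
```

```bash
python3 - <<'E'
from pick import *
from meas import rect
yaw=np.radians(91.5); p=[.50,-.213,.27]
q=list(bestq(p,yaw)); robot.goto(p,q)
robot.servo_line([.525,-.213,.142],.15)
e=np.array(status.get_ee_pos()); print(e,status.get_grip_width(),status.get_t())
d=cap("side");C=cloud(d);hsv=cv2.cvtColor(d["image"],cv2.COLOR_BGR2HSV)
x,y,z=C[...,0],C[...,1],C[...,2]
m=(hsv[...,0]>=60)&(hsv[...,0]<=95)&(hsv[...,1]>60)&(abs(x-e[0])<.03)&(abs(y-e[1])<.05)&(z>.10)&(z<.19)
P=C[m]; print("tile x",np.percentile(P[:,0],[3,50,97]).round(4),"y",np.percentile(P[:,1],[2,50,98]).round(4),"z",np.percentile(P[:,2],[2,98]).round(4),len(P))
# bar top line
k=(z>.157)&(z<.164)&(x>.6)&(x<.67)&(y<0)&(y>-.34); P=C[k]
for y0 in(-.05,-.15,-.25,-.32):
    s=P[abs(P[:,1]-y0)<.02]; print(y0,np.percentile(s[:,0],[3,97]).round(4) if len(s) else None)
# pegs: points in front of the face, ignoring the held tile
dk=(hsv[...,2]<110)&(z>.142)&(z<.170)&(x>.565)&(x<.628)&(y<-.02)&(y>-.33)
n,l,st,_=cv2.connectedComponentsWithStats(dk.astype(np.uint8))
for i in range(1,n):
    if st[i,4]>10:
        P=C[l==i]; A=np.polyfit(P[:,0],P[:,1],1); B=np.polyfit(P[:,0],P[:,2],1)
        print("peg",st[i,4],"x",P[:,0].min().round(4),P[:,0].max().round(4),"y@.6",np.polyval(A,.6).round(4),"slope",A[0].round(3),"ztop@.6",np.polyval(B,.6).round(4),B[0].round(3))
u=proj(d,e)[0].astype(int); print(u)
cv2.imwrite("pics/h6.png",cv2.resize(d["image"][u[1]-70:u[1]+60,u[0]-90:u[0]+110],None,fx=3,fy=3))
E
```

```text
[ 0.52559418 -0.21313014  0.1427437 ] 0.038741701395634626 34.1333
tile x [0.52   0.5235 0.5324] y [-0.2342 -0.2175 -0.1797] z [0.1142 0.1767] 235
-0.05 [0.6278 0.649 ]
-0.15 [0.6315 0.6537]
-0.25 [0.6353 0.6567]
-0.32 [0.6385 0.658 ]
peg 48 x 0.5713 0.627 y@.6 -0.2094 slope 0.037 ztop@.6 0.1549 -0.17
peg 55 x 0.5704 0.6274 y@.6 -0.133 slope 0.026 ztop@.6 0.1548 -0.178
peg 59 x 0.5689 0.6271 y@.6 -0.0571 slope 0.029 ztop@.6 0.1546 -0.161
[361 149]
```

View pics/h6.png

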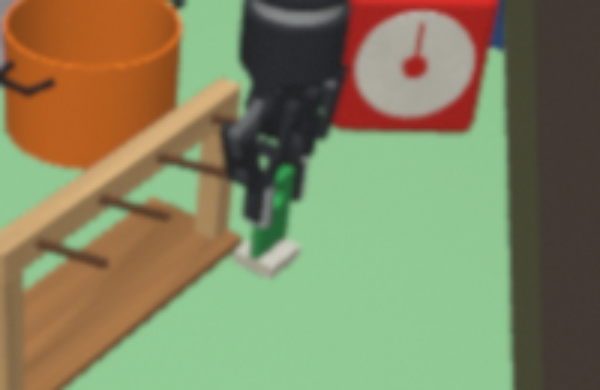

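The picture shows the green tile held upright at (275,215), with the next pegs at (230,172) and (165,210). I'll measure its white foot and plate against the TCP to fix the side camera's bias.

```bash
python3 - <<'E'
from pick import *
e=np.array(status.get_ee_pos()); q=R.from_quat(status.get_tcp_rot()).as_matrix()
n=q[:,1]*np.sign(q[1,1]); fx=np.array([n[1],-n[0]])  # tile y, tile x
d=cap("side");C=cloud(d);hsv=cv2.cvtColor(d["image"],cv2.COLOR_BGR2HSV)
x,y,z=C[...,0],C[...,1],C[...,2]
box=(abs(x-e[0])<.04)&(abs(y-e[1])<.04)
w=box&(z>.092)&(z<.118); P=C[w]; r=P[:,:2]-e[:2]
print("foot ty",np.percentile(r@n[:2],[1,99]).round(4),"tx",np.percentile(r@fx,[1,99]).round(4),"z",np.percentile(P[:,2],[1,50,99]).round(4),len(P),e)
for z0,z1 in((.118,.13),(.13,.16),(.162,.19)):
    g=box&(z>z0)&(z<z1)&(hsv[...,0]>60)&(hsv[...,0]<95)&(hsv[...,1]>60); P=C[g]; r=P[:,:2]-e[:2]
    if len(P): print("plate",z0,"ty",np.percentile(r@n[:2],[1,99]).round(4),"tx",np.percentile(r@fx,[1,50,99]).round(4),"zmax",np.percentile(P[:,2],98).round(4),len(P))
E
```

```text
foot ty [-0.0189  0.0244] tx [-0.0188  0.0176] z [0.0985 0.1088 0.1172] 192 [ 0.52569056 -0.21327405  0.14306294]
plate 0.118 ty [-0.0184  0.0251] tx [-0.0053 -0.0025  0.0042] zmax 0.1298 51
plate 0.13 ty [-0.0203  0.0346] tx [-0.0066 -0.0022  0.0074] zmax 0.1589 101
plate 0.162 ty [-0.0208  0.0369] tx [-0.0083 -0.0015  0.0091] zmax 0.1795 61
```

The foot gives a side-camera y bias of +2.75 mm, which matches the mean guess. Inserting along the peg line.

```bash
cat > hang.py <<'E'
from pick import *
yawR=np.radians(92.1)
def hang(y6,off,xend=.598):
    "y6: true peg y at x=.6; off: hole height above TCP"
    L=lambda x: [x,y6+.034*(x-.6),.151-.176*(x-.604)-off]
    q=list(bestq(L(.53),yawR))
    robot.servo_line(L(.535),.1,rotation=q)
    h=robot.servo_line(L(xend),.05,guard=8); print("insert",h,np.round(status.get_ee_pos(),4),np.round(status.get_ft_force(),1))
    return h
def drop():
    e=np.array(status.get_ee_pos()); h=robot.servo_line(list(e-[0,0,.006]),.03,guard=3)
    print("lower",h,np.round(status.get_ft_force(),1))
    jaws.set_gripper(.052); robot.hold(.2)
    e=np.array(status.get_ee_pos()); robot.servo_line(list(e+[0,0,.11]),.12); print(status.get_t())
E
python3 - <<'E'
from hang import *
if not hang(-.2122,.0142):
    drop()
    d=cap("side"); cv2.imwrite("pics/h7.png",cv2.resize(d["image"][60:220,230:430],None,fx=3,fy=3))
E
```

```text
insert False [ 0.5977 -0.2123  0.1379] [-0.2  0.4  0.2]
lower True [-0.8  1.1  4.6]
37.725
```

View pics/h7.png

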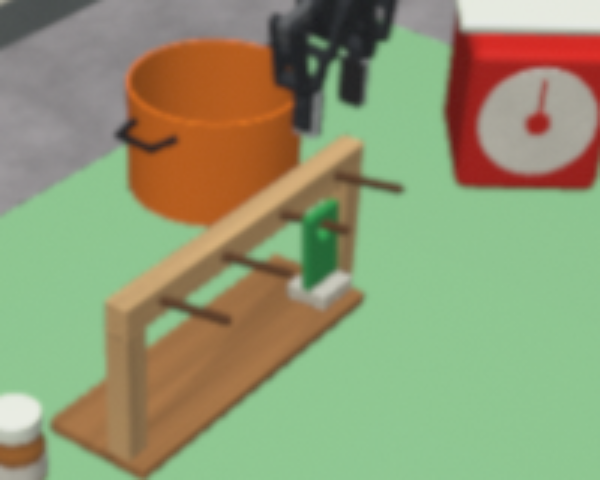

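Green hangs on its peg at (320,240). Now blue to peg 3.

```bash
python3 - <<'E'
from hang import *
pick(ORI-.05*a,AX-np.pi/2,.055)
if status.get_grip_width()>.03:
    p=[.50,-.0635,.27]; robot.goto(p,list(bestq(p,yawR)))
    robot.servo_line([.525,-.0632,.145],.15)
    if not hang(-.0599,.0142):
        drop()
        e=status.get_ee_pos(); robot.goto([.40,-.25,.28],list(bestq([.4,-.25,.28],yawR)))
ds,dt=cap("side"),cap("top"); print(status.get_t())
cv2.imwrite("pics/h8.png",np.hstack([ds["image"][90:390,130:430],dt["image"][60:360,150:450]]))
for d in(ds,dt):
    C=cloud(d); hsv=cv2.cvtColor(d["image"],cv2.COLOR_BGR2HSV); x,y,z=C[...,0],C[...,1],C[...,2]
    m=(hsv[...,1]<50)&(z>.008)&(z<.09)&(x>.3)&(x<.56)&(y>-.35)&(y<.1)
    n,l,st,c=cv2.connectedComponentsWithStats(m.astype(np.uint8))
    for i in range(1,n):
        if st[i,4]>60:
            P=C[l==i]; print(c[i].round(),st[i,4],"x",np.percentile(P[:,0],[1,99]).round(4),"y",np.percentile(P[:,1],[1,99]).round(4),"z",P[:,2].max().round(3))
E
```

```text
pick False w 0.0385 ee [0.4979 0.1937 0.0558] ft [-0.7  0.5  5.1]
insert False [ 0.5977 -0.0599  0.1379] [-0.1  0.6 -0.6]
lower True [-0.8 -0.   4.7]
48.4667
49.6417
[338. 246.] 481 x [0.4186 0.4532] y [-0.0373  0.0058] z 0.08
[296. 260.] 247 x [0.4185 0.4527] y [-0.0411 -0.0017] z 0.081
```

View pics/h8.png

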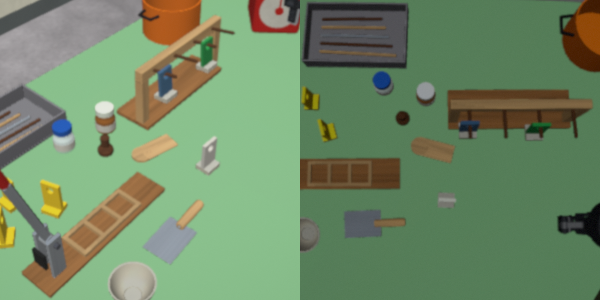

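Both glazed tiles hang, blue at (165,80) and green at (207,55). The carrier is empty and white is still at (208,155), true position about (.4357,-.0186). Pick white and measure it in hand over the middle pocket.

```bash
cat > foot.py <<'E'
from pick import *
def foot(off,d=None):
    "held tile's foot centre relative to TCP in tile axes, side camera, bias removed"
    e=np.array(status.get_ee_pos()); q=R.from_quat(status.get_tcp_rot()).as_matrix()
    n=q[:2,1]; t=np.array([n[1],-n[0]]); t=t*np.sign(t[1] if abs(t[1])>abs(t[0]) else t[0])
    d=cap("side"); C=cloud(d)-[0,.00275,0]; zb=e[2]-off
    P=C[(abs(C[...,0]-e[0])<.045)&(abs(C[...,1]-e[1])<.045)&(C[...,2]>zb-.004)&(C[...,2]<zb+.018)]
    r=P[:,:2]-e[:2]; A=np.percentile(r@n,[1,99]); B=np.percentile(r@t,[1,99])
    print("foot along grip",A.round(4),"across",B.round(4),"dir",t.round(3),len(P)); return d,B.mean()*t
E
python3 - <<'E'
from foot import *
pick([.4357,-.0186],np.radians(89.5),.046,.2)
if status.get_grip_width()>.03:
    p=list(ORI+[.0003,-.0003,.17]); robot.goto(p,list(bestq(p,AX-np.pi/2)))
    d,o=foot(.046); print(o,status.get_grip_width(),status.get_t())
    cv2.imwrite("pics/w9.png",d["image"][100:400,130:430])
E
```

```text
pick False w 0.0385 ee [ 0.4361 -0.0186  0.0467] ft [-0.4 -0.   5.4]
foot along grip [-0.0227  0.0182] across [-0.0169  0.0182] dir [-0.035  0.999] 313
[-2.42541415e-05  6.84073754e-04] 0.03869966910214436 55.025
```

View pics/w9.png

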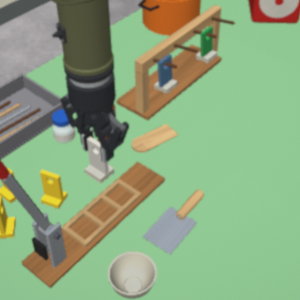

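White is held upright over the carrier at (98,158), centred within 1 mm. Lowering it into the middle pocket.

```bash
python3 - <<'E'
from foot import *
x,y=.4960,.2426
robot.servo_line([x,y,.078],.12)
h=robot.servo_line([x,y,.054],.03,guard=5); e=np.array(status.get_ee_pos()); print(h,e,status.get_ft_force())
if e[2]<.0595:
    jaws.set_gripper(.055); robot.hold(.2)
    robot.servo_line([x,y,.2],.15); robot.goto([.42,0,.28],list(bestq([.42,0,.28],AX-np.pi/2)))
    d=cap("side"); C=cloud(d); P=C[(abs(C[...,0]-x)<.03)&(abs(C[...,1]-y)<.03)&(C[...,2]>.06)]
    print("tile top z",np.percentile(P[:,2],[50,90,99]).round(4), status.get_t())
    u=proj(d,[x,y,.06])[0].astype(int); cv2.imwrite("pics/w10.png",cv2.resize(d["image"][u[1]-80:u[1]+80,u[0]-110:u[0]+110],None,fx=3,fy=3))
E
```

```text
True [0.49569223 0.24248589 0.05678383] [-0.53451964 -0.27392255  5.4297574 ]
tile top z [0.079  0.0874 0.0888] 59.325
```

```bash
ls pics
```

```text
c1.png
h6.png
h7.png
h8.png
m5.png
mix1.png
s2.png
s3.png
s4.png
side0.png
side1.png
top0.png
top1.png
w10.png
w9.png
```

View pics/w10.png

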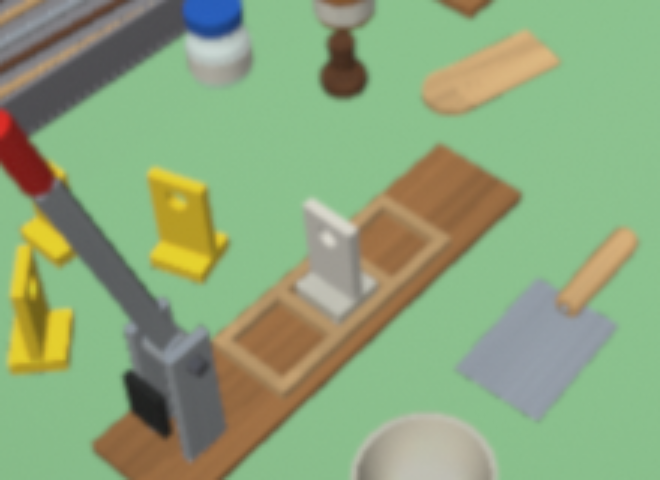

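White stands fully down in the middle pocket at (335,265), with its top at the expected 86 mm. Now swing the arm back down by the reverse path.

```bash
python3 - <<'E'
from swing import *
c=np.load("c.npy"); q0=np.load("q0.npy")
jaws.set_gripper(.045)
p,q=pose(1.85,q0,c); t=R.from_quat(q).apply([0,0,1.]); pr=p-.09*t
robot.goto(list(pr+[-.1,0,.05]),list(q)); robot.servo_line(list(pr),.2)
print("hit",robot.servo_line(list(p),.1,guard=8))
jaws.set_gripper(0.); print("w",status.get_grip_width(),np.round(status.get_ft_force(),1))
if status.get_grip_width()>.01:
    c=follow(np.r_[np.arange(1.72,.1,-.13),.06],q0,c)
    p=np.array(status.get_ee_pos())
    print("contact",robot.servo_line(list(p-[0,0,.016]),.03,guard=5),(np.array(status.get_ee_pos())-p),np.round(status.get_ft_force(),1))
    print(status.get_t())
E
```

```text
hit False
w 0.016249739415990005 [2.4 0.6 1.4]
1.72 0.0165 [-2.7 -0.7 -1.4] [ 2.9 -2.4 -2.5]
1.59 0.0163 [-2.2 -0.3 -3.2] [ 3.  -2.4 -3. ]
1.46 0.0164 [-7.7  1.  -1.5] [ 2.8 -2.2 -4.6]
1.33 0.0161 [-8.2  0.7 -1.9] [ 2.6 -1.8 -6.2]
1.2 0.0162 [-3.7  1.8 -2. ] [ 2.2 -1.5 -7. ]
1.07 0.0162 [-3.2  0.9 -1.1] [ 2.  -1.2 -7.6]
0.94 0.016 [-0.2  0.1 -2.2] [ 2.  -1.2 -7.6]
0.81 0.0168 [-1.5 -0.1 -2.1] [ 2.  -1.  -7.8]
0.68 0.0158 [-4.4  0.6 -1.3] [ 1.9 -0.3 -8.4]
0.55 0.0162 [-2.3  0.2 -0.9] [ 1.8  0.1 -8.6]
0.42 0.0159 [-2.8  0.1 -1.3] [ 1.8  0.7 -8.9]
0.29 0.0161 [-3.6  0.1 -0.4] [ 1.7  1.4 -9.1]
0.16 0.0162 [-5.6  0.  -2.1] [ 1.7  2.6 -9.3]
0.06 0.0159 [-3.6 -0.1 -1. ] [ 1.7  3.3 -9.3]
contact True [ 3.91199202e-05 -1.77219048e-04 -4.77777796e-03] [-0.9 -1.6  6.3]
69.2333
```

```bash
python3 - <<'E'
from swing import *
from meas import rect
jaws.set_gripper(.05); robot.hold(.3)
e=np.array(status.get_ee_pos()); robot.servo_line(list(e+[0,0,.17]),.15)
p=[.40,-.25,.28]; robot.goto(p,list(bestq(p,AX))); robot.hold(.5)
d=cap("side"); C=cloud(d)
for r in(.05,.1,.15,.2,.225):
    c=armpt(0,r)-[-.002,.001,0]; P=C[(abs(C[...,0]-c[0])<.006)&(abs(C[...,1]-.00275-c[1])<.008)&(C[...,2]>.08)]
    print(r,np.percentile(P[:,2],80).round(4) if len(P) else None)
dt=cap("top"); print(status.get_t())
cv2.imwrite("pics/f11.png",np.hstack([d["image"][80:400,110:430],dt["image"][60:380,100:420]]))
E
```

```text
0.05 0.1023
0.1 0.1018
0.15 0.1015
0.2 0.1022
0.225 0.1021
73.4167
```

View pics/f11.png

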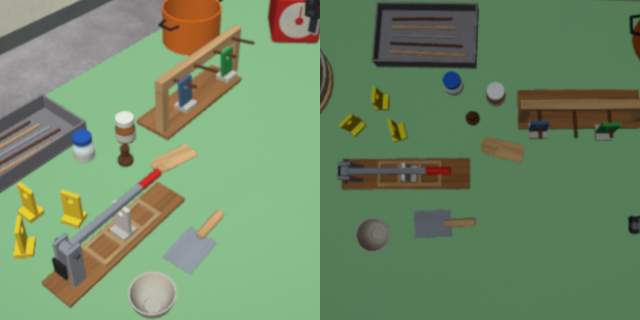

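The final views show the arm level on the white tile, blue and green hanging, the bystanders in place and no other white tile anywhere. Handing in.

```bash
python3 -c "
from bench import ticket
print(ticket.close_job())"
```

```text
the job is handed in; nothing more can be done
None
```

The job is handed in at about 73 s: the hold-down arm was swung open, green and blue hang on pegs 1 and 3, the one white tile found stands in the middle pocket with the arm resting level on it, no rust or second white tile was seen, and the first arm swing slipped at about 1.2 rad and dropped shut before the second held.

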